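# Shut and bolt the spoon drawer

## Robot

A 6-joint arm with a two-finger parallel gripper is mounted at the origin on a cart in front of the work surface, level with it; the furniture and walls round the work are solid. World frame = base frame: x ahead of the robot, y to its left, z up, the work surface at z = 0. Lengths are in m, angles in rad, forces in N, time in s.
With the tool pointing down it reaches from about 0.35 to 0.95 m from the base axis. Payload 17.4 kg.
Tool frame: the origin (TCP) lies between the finger pads; the fingertips stand 8 mm ahead of it and the grasp point (between the pads) lies 11 mm behind it; z points along the fingers, y is the line along which they close (so a half turn about z gives the same grasp; the last joint's range is limited). The gripper opens to 93 mm and grips with 3 to 60 N. Pads are 15 mm wide; open, the fingers measure 128 mm over their backs; the gripper's body (75 mm by 188 mm) begins 65 mm behind the grasp point.
Start: joints at [-1.196, 0.116, 1.442, -0, 1.584, -0.038], TCP at [0.271, -0.618, 0.227] pointing down, gripper open.
Joint ranges: [-2.83, 2.83], [-0.83, 2.19], [0.07, 2.5], [-1.14, 4.28], [0.01, 3], [-2.97, 2.97]. Speed limits (rad/s): [1.89, 1.89, 2.22, 3.14, 3.14, 3.14].

## Interface

Orientations are given as a 3x3 rotation matrix whose columns are the frame's x, y, z axes.
In Python, from cell import get_state, read_camera, finish_job, regions_of, pinpoint gives the robot as it stands.
- The arm moves only by the tool jog_arm, never from a script. Its argument "targets" is a list of rows, each a list of 4 numbers: the shift along the tool's x, y, z in mm, then the turn about the tool's z in degrees. A call has 1 to 8 rows; each row is the pose to reach, as a shift and turn from the pose commanded when the call began, along the tool's axes at that moment; what a row does not reach only later rows make up. A row lasts 1/12 s, in which the tool goes at most 41.7 mm and 7.16 degrees, less where a joint would pass 70% of its speed; a pose out of reach is approached as far as the arm can. A call with a gripper value outside its range is refused whole. "grip" is the finger opening in mm, from 0 to 93, set as the call begins (left out, the last holds). The fingers move at their own pace and stop on an object; the grip force is fixed at half the most. Time passes only in rows, so rows that repeat a pose let the fingers close. It gives the time, the measured TCP pose, the force, the opening and the grip force at its end, in the units of the state.
- get_state(): the state, without advancing time (a new reading comes with each control period).
- read_camera(name): name is "scene" or "top" or "wrist"; returns a dict with "frame" (400x640x3 uint8, blue, green, red), "range_z" (400x640 float32, m along the optical axis (not along the pixel's ray), 0 where there is no reading), "mtx" (3x3 intrinsics, pixels), "R" (3x3) and "t" (3): a world point X has camera coordinates R X + t. Camera axes: x right, y down, z forward; pixel columns grow to the right and rows downward; lengths in m; the calibration is good to about 2 mm. A picture is of the moment at which its call begins.
- finish_job(): hands the job in; it is judged then, once.
Trained networks look in a picture, given as the dict that the camera call returned (one of the last four; its "shot" number tells which), for a name from the list of things; names that differ only in an ending like _2 or _b are one class to them, and where a whole thing is asked for, a point or a joint stands for the part that bears it (a point fixed in the world has none). Each returns a list of dicts, best first, with "conf" (0 to 1); they miss things now and then, are a little off and sometimes report something else, mostly with a low value. They report only what shows in the picture. A call takes as long as a camera call. They do not tell look-alikes from the thing itself.
- regions_of(picture, query): "pixels" (400x640 bool, what is visible of it).
- pinpoint(picture, query): "xyz" ([x, y, z] in m, in the coordinates of the camera as it stood for that picture, good to about 4 mm: a listed point, or the origin of a listed thing).
The state is a dict: "clock": time; "joints": joint angles; "dq": joint speeds; "joint_efforts": joint torques, N m; "position": TCP position; "ee_rot": TCP orientation; "contact_force": force on the tool from outside, world axes, zero at the start; "moment": the same for the moment, N m; "grip_width": finger opening in m; "finger_force": force on a finger pad.
Only numpy, scipy, OpenCV 4.12 (cv2) and the standard library are available. Lean on these libraries where they do the work, as an engineer would, in place of code of your own. Each camera call takes 0.05 s, during which the arm holds its last target. There are 200 camera calls.

## Task

Push the open drawer of the small wooden chest fully home with your fingertips, then push the knob of the bolt on top of the chest as far as it goes, so that the bolt runs through the eye on the drawer and locks it. Only push: do not pick anything up. The chest is loose, so do not shove it out of place, leave the shot glass standing on it, and leave the jigger, egg cup and lemon beside it where they are.

Things in the scene. Friction and masses are not known exactly. Their poses are not given: they have to be found in the camera images.
- chest: Low light-wood chest, 130 (x) x 260 (y) x 75 (z) mm, 3 kg, loose on rubber feet. Origin: centre of its underside. Its x points from the drawer side to the back (the drawer opens to -x), y to the left seen from the drawer side. The bolt lies on its top along y at x = -40 mm, held by two low straps at y = -48 and +70 mm (12 mm wide, tops 91 mm above the worktop).
- drawer (a joint): How far the chest's one drawer is out, in m: 0 fully home, 0.075 fully open. It slides with about 1.5 N of friction, without spring, and stays where it is left; at 0 it meets a hard stop.
- drawer_face (a point): Point on the outside of the drawer front, midway across, 55 mm above the worktop; moves with the drawer (at chest x = -77 mm when home). The front is flat, 256 mm wide, from 11 to 73 mm above the worktop; two round steel knobs, 20 mm across, stand out 20 mm at 85 mm either side of the middle.
- drawer_eye (a point): Centre of the steel wire eye on the drawer that the bolt runs through; moves with the drawer (chest x = -40, y = -88 mm when home), 83 mm above the worktop, its top at 99 mm. It is fixed behind a 40 mm wide wooden tab at the right end of the drawer front, which rises to 102 mm.
- bolt (a joint): How far the bolt is shot, in m: 0 drawn back, 0.040 fully shot. It slides toward chest -y (to the right seen from the drawer side), to a hard stop, with about 1.2 N of friction, without spring, and stays where it is left. Its end is in the eye from about 0.020.
- bolt_knob (a point): Point on the axis of the bolt's upright round steel knob, 105 mm above the worktop; moves with the bolt: chest y = +20 mm drawn back, -20 mm fully shot. The knob is 11 mm across, its head (105 to 115 mm above the worktop) 16 mm. It stands on the bolt's level 8 mm round bar, whose top is at 87 mm: beside the knob keep fingertips above 91 mm.
- shot_glass: Clear shot glass, 48 mm across, 61 mm high, standing loose on the chest's top at its rear left (about chest x = +35, y = +90 mm). Origin: centre of its foot, 75 mm above the worktop.
- jigger: Steel double-cone jigger, 43 mm across, 70 mm high, standing loose left of the chest. Origin: centre of its foot.
- egg_cup: Silver egg cup, 46 mm across, 60 mm high, standing loose to the right of the drawer. Origin: centre of its foot.
- lemon: Lemon, 71 x 53 x 51 mm, lying loose on the worktop in front of the sink. Origin: centre of its underside.
There are look-alikes about, which are no part of the job. Of the things that look like the shot_glass, the smallest one is meant.

How it is judged:
On the way:
1. the drawer is fully home while the bolt is still drawn back (value of joint drawer below 0.004 m and value of joint bolt below 0.018 m), for 0.2 s.
At the end, for the whole second after the job is handed in: drawer within 4 mm of fully home, bolt at least 35 of its 40 mm across, chest at rest, level and within 30 mm of where it stood, shot glass upright on the chest, jigger, egg cup and lemon within 25 mm of where they stood (value of joint drawer below 0.004 m and value of joint bolt above 0.035 m and distance of chest from where it was at the start of the episode below 0.03 m and angle between chest's own z axis and vertical below 0.05 rad and linear speed of chest below 0.02 m/s and angle between shot_glass's own z axis and vertical below 0.2 rad and z of shot_glass in the frame of chest above 0.065 m and distance of each of jigger, egg_cup, lemon from where it was at the start of the episode below 0.025 m); the robot touches nothing.
It fails at once if the bolt is shot past the middle while the drawer is still open (value of joint bolt above 0.02 m and value of joint drawer above 0.008 m).
It fails at once if the chest is shoved more than 30 mm, lifted more than 10 mm or tipped (distance of chest from where it was at the start of the episode above 0.03 m or height (world z) of chest above 0.01 m or angle between chest's own z axis and vertical above 0.12 rad).
It fails at once if the shot glass on the chest is picked up, tipped or falls (z of shot_glass in the frame of chest above 0.09 m or z of shot_glass in the frame of chest below 0.06 m or angle between shot_glass's own z axis and vertical above 0.4 rad).
It fails at once if the jigger, egg cup or lemon is moved more than 25 mm (distance of any of jigger, egg_cup, lemon from where it was at the start of the episode above 0.025 m).
It also fails if it takes over 40 s, if anything falls off the work surface, if the arm or the gripper's body presses on something with over 40 N, if the wrist force passes 120 N, or if a joint passes its speed limit or range.

## Working session

There is one attempt and no reset: what is moved stays moved. The work goes in short steps, Python scripts to look and compute and a tool call to move; the robot and the scene stay as the last step left them, time stands still between calls to the robot, and variables do not carry over. Pictures are saved under pics/ and viewed, at most 10 in all, crops included, and the job is handed in when it is done.

Besides the shell and the picture viewer there is one more tool, called after ">>>" by a JSON object that holds its "name" and its "arguments", one argument or row to a line. jog_arm: Moves the arm, as the interface text tells. Its arguments: {"type":"object","properties":{"targets":{"type":"array"},"grip":{"type":"number"}},"required":["targets"]}

```bash
mkdir -p pics; cat > h.py <<'E'
import numpy as np, cv2
from cell import *
def w(p,x): return np.array(p["R"]).T@(np.array(x)-np.array(p["t"]))
def find(cam,names):
    p=read_camera(cam)
    for n in names:
        for d in pinpoint(p,n)[:3]: print(cam,n,round(d["conf"],2),w(p,d["xyz"]).round(4))
    return p
E
python3 - <<'E'
from h import *
s=get_state();print(s["position"],s["ee_rot"],s["clock"])
N=["chest","drawer_face","drawer_eye","bolt_knob","shot_glass","jigger","egg_cup","lemon"]
for c in("scene","top"):
    p=find(c,N); cv2.imwrite(f"pics/{c}0.png",p["frame"])
E
```

```text
[ 0.27071905 -0.61811884  0.22590911] [[ 9.15993482e-01  4.01192918e-01 -4.27287793e-04]
 [ 4.01193144e-01 -9.15992862e-01  1.06654477e-03]
 [ 3.64976411e-05 -1.14837299e-03 -9.99999340e-01]] 0.0
scene chest 0.61 [0.4189 0.1701 0.0531]
scene chest 0.56 [5.596e-01 2.249e-01 5.000e-04]
scene drawer_face 0.71 [0.4194 0.172  0.0532]
scene drawer_face 0.71 [0.4471 0.3978 0.0009]
scene drawer_face 0.66 [0.4867 0.1061 0.0804]
scene drawer_eye 0.69 [0.4876 0.1018 0.0801]
scene bolt_knob 0.48 [0.5185 0.2277 0.1071]
scene shot_glass 0.81 [0.5606 0.3288 0.0743]
scene shot_glass 0.74 [0.5755 0.5868 0.0011]
scene shot_glass 0.62 [0.4895 0.5116 0.0014]
scene jigger 0.68 [0.4434 0.3995 0.0027]
scene jigger 0.24 [0.5605 0.3265 0.0778]
top chest 0.82 [0.56   0.2288 0.0016]
top drawer_face 0.72 [0.4167 0.1678 0.0578]
top drawer_eye 0.97 [0.4917 0.1071 0.0804]
top bolt_knob 0.69 [0.5163 0.2274 0.1095]
top shot_glass 0.91 [ 0.4899  0.5102 -0.0025]
top shot_glass 0.63 [0.5618 0.3168 0.076 ]
top shot_glass 0.57 [ 5.729e-01  5.839e-01 -4.000e-04]
top jigger 0.58 [ 0.448   0.3961 -0.0015]
top egg_cup 0.77 [ 0.449  -0.1126  0.0041]
top egg_cup 0.42 [0.5619 0.2286 0.0011]
top lemon 0.5 [ 0.4789 -0.2733 -0.0006]
```

View pics/scene0.png

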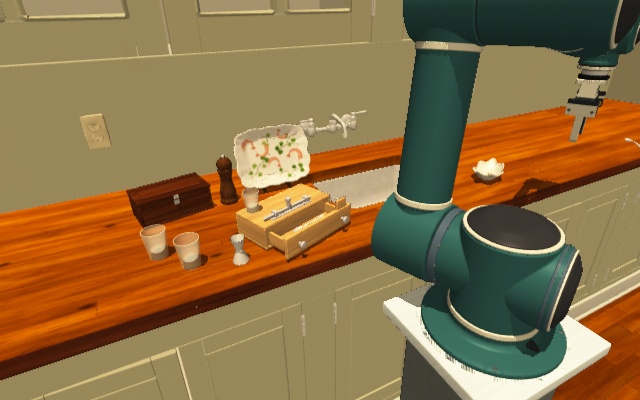

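View pics/top0.png

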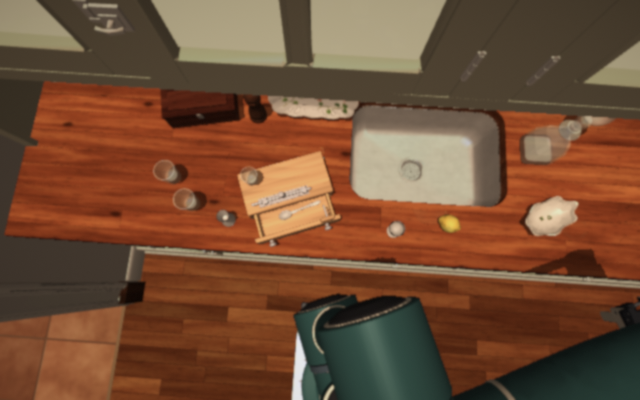

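The scene view shows the chest at (290,220) with its drawer open. The bolt is on top and the shot glass is at the rear left (250,200); two bigger look-alike glasses stand further left at (155,240) and (187,250). In the top view the chest is turned by about 20°, the jigger is at (227,217), the egg cup at (395,229) and the lemon at (449,224).

```bash
cat >> h.py <<'E'
def cloud(p,m=None):
    z=p["range_z"]; K=np.array(p["mtx"]); v,u=np.nonzero((z>0)&(True if m is None else m)); d=z[v,u]
    c=np.c_[(u-K[0,2])*d/K[0,0],(v-K[1,2])*d/K[1,1],d]
    return (c-np.array(p["t"]))@np.array(p["R"])
E
python3 - <<'E'
from h import *
p=read_camera("top")
X=cloud(p)
s=X[(abs(X[:,2]-.075)<.006)&(abs(X[:,0]-.56)<.15)&(abs(X[:,1]-.228)<.2)]
# chest top: drop drawer by iterating over largest blob
g=np.zeros((400,500),np.uint8); ij=((s[:,:2]-[.4,.0])*1000).astype(int); ok=(ij>=0).all(1)&(ij[:,0]<400)&(ij[:,1]<500); g[ij[ok,0],ij[ok,1]]=255
g=cv2.morphologyEx(g,cv2.MORPH_CLOSE,np.ones((9,9)));g=cv2.morphologyEx(g,cv2.MORPH_OPEN,np.ones((31,31)))
for c in cv2.findContours(g,0,2)[0]:
    (a,b),sz,an=cv2.minAreaRect(c); print("y,x",a/1000,b/1000+.4,sz,an)
A=np.array([[-152,0],[-40,20],[35,90],[0,0],[-115,-88]])/1000
B=np.array([[.418,.170],[.5172,.2275],[.561,.322],[.560,.2275],[.4897,.1045]])
a=A-A.mean(0);b=B-B.mean(0);print("th",np.degrees(np.arctan2((a[:,0]*b[:,1]-a[:,1]*b[:,0]).sum(),(a*b).sum())))
E
```

```text
y,x 0.22481944274902343 0.5755438232421876 (128.3861846923828, 259.2018737792969) 77.86611938476562
th 21.875151245296944
```

>>> {"name": "jog_arm", "arguments": {
  "targets": [
    [35, -40, 0, 0],
    [70, -80, 0, 0],
    [105, -120, 0, 0],
    [140, -160, 0, 0],
    [170, -195, 0, 0],
    [200, -230, 0, 0],
    [230, -265, 0, 0],
    [260, -300, 0, 0]
  ],
  "grip": 0
}}

```text
clock: 1.62
position: [0.37, -0.2982, 0.2268]
ee_rot: [[0.916, 0.401, 0.0], [0.401, -0.916, -0.0], [0.0, 0.001, -1.0]]
contact_force: [2.5, 0.3, 0.1]
grip_width: 0.0448
finger_force: 0.0
```

>>> {"name": "jog_arm", "arguments": {
  "targets": [
    [15, -40, -10, 0],
    [35, -75, -20, 0],
    [55, -110, -30, 0],
    [75, -145, -40, 0],
    [95, -180, -50, 0],
    [112, -215, -50, 0],
    [128, -240, -50, 0],
    [140, -260, -50, 0]
  ]
}}

```text
clock: 2.28
position: [0.3937, -0.0034, 0.2772]
ee_rot: [[0.915, 0.403, 0.002], [0.403, -0.915, 0.0], [0.001, 0.0, -1.0]]
contact_force: [0.1, -0.3, -0.3]
grip_width: 0.0005
finger_force: 0.0
```

```bash
python3 - <<'E'
from h import *
s=get_state();print(s["position"],s["clock"])
N=["chest","drawer_face","drawer_eye","bolt_knob","shot_glass"]
p=find("wrist",N); cv2.imwrite("pics/w1.png",p["frame"])
X=cloud(p); np.save("X.npy",X)
E
```

```text
[ 0.3937087  -0.00338548  0.27723416] 2.2833
wrist drawer_face 0.86 [0.4232 0.1713 0.0571]
wrist drawer_eye 0.69 [0.4871 0.1066 0.0821]
wrist bolt_knob 0.39 [0.4863 0.1077 0.0848]
```

View pics/w1.png

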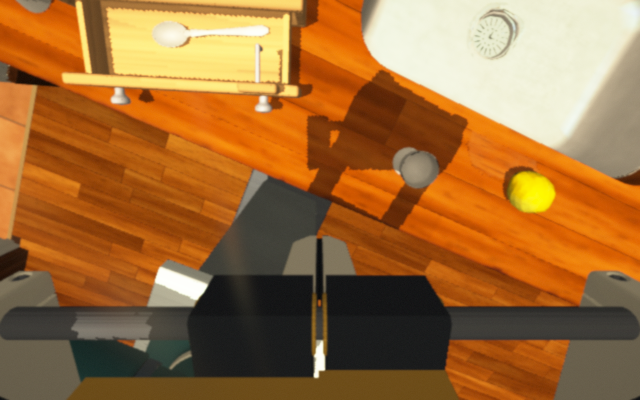

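The wrist view shows the drawer front running from (62,78) to (300,90), nearly parallel to the tool's y axis. I'll fit its yaw from the range data.

```bash
python3 - <<'E'
from h import *
X=np.load("X.npy")
for th in (18,20,22,24,26):
    t=np.radians(th); c,s=np.cos(t),np.sin(t)
    u=X[:,0]*c+X[:,1]*s; v=-X[:,0]*s+X[:,1]*c
    # front top edge band
    k=(X[:,2]>.068)&(X[:,2]<.078)&(v>-.12)&(v<.13)&(u>.42)&(u<.52)
    b=[(round(x,2),round(float(np.percentile(u[k&(abs(v-x)<.005)],2)),4)) for x in np.arange(-.1,.12,.04) if (k&(abs(v-x)<.005)).sum()>5]
    print(th,b)
E
```

```text
18 [(np.float64(-0.06), 0.4593), (np.float64(-0.02), 0.4577), (np.float64(0.02), 0.4557), (np.float64(0.06), 0.4539), (np.float64(0.1), 0.452)]
20 [(np.float64(-0.1), 0.4571), (np.float64(-0.06), 0.4565), (np.float64(-0.02), 0.4562), (np.float64(0.02), 0.4558), (np.float64(0.06), 0.4556), (np.float64(0.1), 0.4552)]
22 [(np.float64(-0.1), 0.4537), (np.float64(-0.06), 0.4547), (np.float64(-0.02), 0.4556), (np.float64(0.02), 0.4565), (np.float64(0.06), 0.4574), (np.float64(0.1), 0.4589)]
24 [(np.float64(-0.1), 0.4511), (np.float64(-0.06), 0.4534), (np.float64(-0.02), 0.4557), (np.float64(0.02), 0.4579), (np.float64(0.06), 0.4602), (np.float64(0.1), 0.4624)]
26 [(np.float64(-0.1), 0.4488), (np.float64(-0.06), 0.4527), (np.float64(-0.02), 0.4563), (np.float64(0.02), 0.4599), (np.float64(0.06), 0.4636), (np.float64(0.1), 0.4671)]
```

>>> {"name": "jog_arm", "arguments": {
  "targets": [
    [14, -38, 10, 1],
    [28, -76, 25, 2],
    [42, -112, 50, 3],
    [56, -150, 80, 3],
    [56, -150, 120, 3],
    [56, -150, 160, 3],
    [56, -150, 195, 3],
    [56, -150, 222, 3]
  ]
}}

```text
clock: 3.25
position: [0.3838, 0.153, 0.0508]
ee_rot: [[0.936, 0.352, -0.003], [0.352, -0.936, -0.001], [-0.003, -0.0, -1.0]]
contact_force: [-0.5, -0.5, -0.9]
grip_width: 0.0004
finger_force: 0.0
```

```bash
python3 - <<'E'
from h import *
s=get_state();P=s["position"];R=np.array(s["ee_rot"]);print(P,R[:,0],s["contact_force"])
p=read_camera("wrist");cv2.imwrite("pics/w2.png",p["frame"])
for n in ("drawer_face","drawer_eye","bolt_knob","shot_glass","chest"):
  for d in pinpoint(p,n)[:2]:
    x=w(p,d["xyz"]);print(n,round(d["conf"],2),x.round(4),"tool mm",(R.T@(x-P)*1000).round(1))
E
```

```text
[0.38384855 0.15297975 0.05082065] [ 0.93609304  0.35174024 -0.00293768] [-0.46855689 -0.51309385 -0.92169644]
drawer_face 0.8 [0.4199 0.1731 0.0566] tool mm [40.8 -6.2 -5.9]
drawer_eye 0.86 [0.4865 0.1051 0.085 ] tool mm [ 79.2  80.9 -34.4]
chest 0.28 [0.4874 0.1058 0.0858] tool mm [ 80.3  80.6 -35.2]
```

View pics/w2.png

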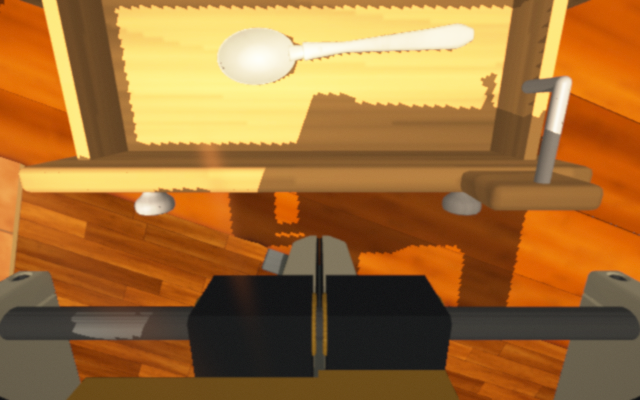

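The fingers are centred in front of the drawer, between its knobs at (155,203) and (462,203). Now I push.

>>> {"name": "jog_arm", "arguments": {
  "targets": [
    [10, -6, 0, 0],
    [20, -6, 0, 0],
    [28, -6, 0, 0],
    [36, -6, 0, 0],
    [46, -6, 0, 0],
    [56, -6, 0, 0],
    [66, -6, 0, 0],
    [76, -6, 0, 0]
  ]
}}

```text
clock: 4.22
position: [0.4551, 0.1867, 0.0553]
ee_rot: [[0.936, 0.352, 0.001], [0.352, -0.936, 0.0], [0.001, 0.0, -1.0]]
contact_force: [-1.5, -0.6, 1.0]
grip_width: -0.0002
finger_force: 0.9
```

>>> {"name": "jog_arm", "arguments": {
  "targets": [
    [8, 0, 0, 0],
    [14, 0, 0, 0],
    [18, 0, 0, 0],
    [20, 0, 0, 0],
    [20, 0, 0, 0]
  ]
}}

```text
clock: 4.63
position: [0.473, 0.1937, 0.0545]
ee_rot: [[0.936, 0.353, -0.0], [0.353, -0.936, 0.0], [-0.0, -0.0, -1.0]]
contact_force: [-0.7, 0.3, -0.5]
grip_width: 0.0005
finger_force: 0.0
```

```bash
python3 - <<'E'
from h import *
s=get_state();P=s["position"];R=np.array(s["ee_rot"]);print(P,s["contact_force"],s["clock"])
c,q=.9367,.3502
for cam in("wrist","top"):
 p=read_camera(cam)
 for n in ("drawer_face","drawer_eye","bolt_knob","chest"):
  for d in pinpoint(p,n)[:2]:
    x=w(p,d["xyz"]);print(cam,n,round(d["conf"],2),x.round(4),"tool mm",(R.T@(x-P)*1000).round(1),"uv",round(x[0]*c+x[1]*q,4),round(-x[0]*q+x[1]*c,4))
E
```

```text
[0.47295757 0.19367966 0.05454869] [-0.68571462  0.3459317  -0.4967624 ] 4.6333
wrist drawer_face 0.86 [0.4808 0.1935 0.0568] tool mm [ 7.3  3.  -2.3] uv 0.5182 0.0128
wrist drawer_eye 0.68 [0.5451 0.1274 0.0814] tool mm [ 44.2  87.4 -26.9] uv 0.5552 -0.0715
wrist drawer_eye 0.57 [0.444  0.3965 0.0021] tool mm [  44.4 -200.    52.5] uv 0.5547 0.2159
wrist bolt_knob 0.66 [0.5134 0.2282 0.1032] tool mm [ 50.  -18.1 -48.7] uv 0.5608 0.034
wrist chest 0.77 [0.5634 0.2268 0.0047] tool mm [96.3  0.9 49.8] uv 0.6072 0.0152
top drawer_eye 0.54 [0.5484 0.1291 0.0817] tool mm [ 47.8  87.  -27.2] uv 0.5589 -0.0711
```

>>> {"name": "jog_arm", "arguments": {
  "targets": [
    [2, 0, 0, 0],
    [4, 0, 0, 0],
    [6, 0, 0, 0],
    [7, 0, 0, 0],
    [8, 0, 0, 0],
    [8, 0, 0, 0]
  ]
}}

```text
clock: 5.63
position: [0.4793, 0.1961, 0.0547]
ee_rot: [[0.936, 0.353, -0.003], [0.353, -0.936, -0.001], [-0.004, -0.0, -1.0]]
contact_force: [-14.6, -5.8, 10.8]
grip_width: 0.0005
finger_force: 8.1
```

>>> {"name": "jog_arm", "arguments": {
  "targets": [
    [1, 0, 0, 0],
    [2, 0, 0, 0],
    [2, 0, 0, 0]
  ]
}}

```text
clock: 5.88
position: [0.4795, 0.1961, 0.0547]
ee_rot: [[0.936, 0.353, -0.008], [0.353, -0.936, -0.003], [-0.008, 0.0, -1.0]]
contact_force: [-33.8, -13.0, 23.2]
grip_width: 0.0006
finger_force: 18.4
```

>>> {"name": "jog_arm", "arguments": {
  "targets": [
    [-4, 0, 0, 0],
    [-8, 0, 0, 0],
    [-16, 0, 0, 0],
    [-28, 0, 0, 0],
    [-40, 0, 0, 0],
    [-40, 0, 0, 0]
  ]
}}

```text
clock: 6.38
position: [0.4432, 0.1825, 0.0545]
ee_rot: [[0.936, 0.353, -0.0], [0.353, -0.936, -0.0], [-0.0, 0.0, -1.0]]
contact_force: [-0.3, -0.5, -0.5]
grip_width: 0.0003
finger_force: 0.0
```

```bash
python3 - <<'E'
from h import *
s=get_state();P=s["position"];R=np.array(s["ee_rot"]);print(P,s["contact_force"],s["clock"])
c,q=.9367,.3502
for cam in("wrist","top"):
 p=read_camera(cam)
 if cam=="wrist": cv2.imwrite("pics/w3.png",p["frame"])
 for n in ("drawer_face","drawer_eye","bolt_knob","chest","shot_glass"):
  for d in pinpoint(p,n)[:2]:
    x=w(p,d["xyz"]);print(cam,n,round(d["conf"],2),x.round(4),"tool mm",(R.T@(x-P)*1000).round(1),"uv",round(x[0]*c+x[1]*q,4),round(-x[0]*q+x[1]*c,4))
E
```

```text
[0.44324945 0.18249045 0.05447997] [-0.31657758 -0.521639   -0.45086847] 6.3833
wrist drawer_face 0.66 [0.4917 0.1934 0.0594] tool mm [49.2  6.9 -4.9] uv 0.5283 0.0089
wrist drawer_eye 0.24 [0.4902 0.1962 0.0546] tool mm [48.7  3.7 -0.1] uv 0.5278 0.0121
wrist chest 0.64 [0.5629 0.2275 0.0024] tool mm [1.278e+02 1.000e-01 5.200e+01] uv 0.6069 0.016
top drawer_eye 0.5 [0.5544 0.1308 0.083 ] tool mm [ 85.8  87.6 -28.6] uv 0.5651 -0.0717
top chest 0.58 [0.5596 0.2269 0.0021] tool mm [124.6  -0.5  52.4] uv 0.6037 0.0166
top shot_glass 0.9 [0.5709 0.5862 0.003 ] tool mm [ 261.8 -332.7   51.4] uv 0.7401 0.3491
top shot_glass 0.88 [ 0.4886  0.5125 -0.0012] tool mm [ 158.8 -292.9   55.6] uv 0.6372 0.309
```

View pics/w3.png

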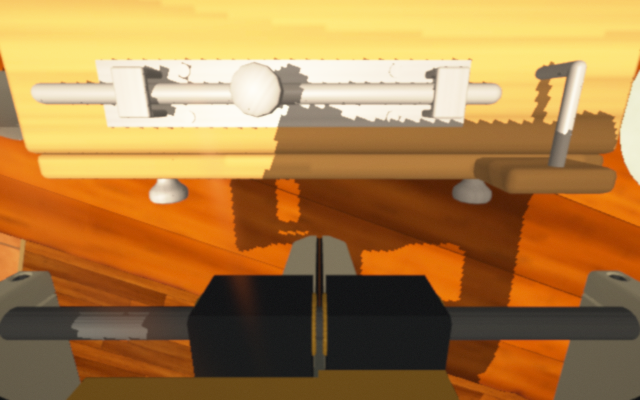

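The view shows the drawer front flush with the chest, the knob at (255,90) still drawn back and the eye at (570,100). The firm stop at about 36 N, with the chest not moving, also says the drawer is home. Next I go above the left side of the knob.

>>> {"name": "jog_arm", "arguments": {
  "targets": [
    [0, 0, -35, 0],
    [0, 0, -70, 0],
    [0, 0, -105, 0],
    [10, -10, -120, 0],
    [35, -28, -120, 0],
    [60, -46, -120, 0],
    [84, -56, -120, 0],
    [84, -56, -120, 0]
  ]
}}

```text
clock: 7.65
position: [0.5054, 0.2675, 0.1739]
ee_rot: [[0.935, 0.354, -0.0], [0.354, -0.935, 0.0], [-0.0, -0.0, -1.0]]
contact_force: [1.4, 0.6, -0.5]
grip_width: 0.0003
finger_force: 0.0
```

```bash
python3 - <<'E'
from h import *
s=get_state();P=s["position"];R=np.array(s["ee_rot"]);print(P,s["contact_force"],s["clock"])
c,q=.9367,.3502
for cam in("wrist","top","scene"):
 p=read_camera(cam)
 if cam=="wrist": cv2.imwrite("pics/w4.png",p["frame"])
 for n in ("drawer_face","drawer_eye","bolt_knob","chest","shot_glass"):
  for d in pinpoint(p,n)[:2]:
    x=w(p,d["xyz"]);print(cam,n,round(d["conf"],2),x.round(4),"tool mm",(R.T@(x-P)*1000).round(1),"uv",round(x[0]*c+x[1]*q,4),round(-x[0]*q+x[1]*c,4))
E
```

```text
[0.50536632 0.26745549 0.17391853] [ 1.42698243  0.58157285 -0.46877259] 7.65
wrist drawer_face 0.75 [0.4904 0.1973 0.057 ] tool mm [-38.8  60.4 116.9] uv 0.5285 0.0131
wrist drawer_eye 0.81 [0.5546 0.1311 0.0834] tool mm [ -2.2 144.9  90.5] uv 0.5654 -0.0714
wrist drawer_eye 0.71 [0.5132 0.2307 0.1044] tool mm [-5.6 37.2 69.5] uv 0.5615 0.0363
wrist bolt_knob 0.98 [0.5147 0.2277 0.1056] tool mm [-5.3 40.5 68.4] uv 0.5619 0.033
wrist chest 0.67 [0.5635 0.2265 0.0029] tool mm [ 40.   58.9 170.9] uv 0.6072 0.0149
wrist shot_glass 0.91 [ 0.4915  0.5146 -0.0033] tool mm [  74.6 -236.   177.2] uv 0.6406 0.3099
wrist shot_glass 0.82 [0.5595 0.3268 0.0757] tool mm [ 71.7 -36.3  98.2] uv 0.6385 0.1101
top drawer_face 0.6 [0.4844 0.1931 0.0591] tool mm [-45.9  62.2 114.9] uv 0.5213 0.0112
top drawer_eye 0.77 [0.5552 0.129  0.0826] tool mm [ -2.4 147.1  91.3] uv 0.5652 -0.0736
top bolt_knob 0.71 [0.5183 0.2276 0.1083] tool mm [-2.  41.8 65.6] uv 0.5652 0.0317
top chest 0.77 [0.5599 0.2266 0.003 ] tool mm [ 36.6  57.5 170.9] uv 0.6038 0.0162
top shot_glass 0.76 [4.891e-01 5.101e-01 2.000e-04] tool mm [  70.7 -232.6  173.7] uv 0.6367 0.3065
top shot_glass 0.64 [5.700e-01 5.838e-01 5.000e-04] tool mm [ 172.4 -273.   173.4] uv 0.7383 0.3472
scene drawer_face 0.8 [0.4871 0.1983 0.0561] tool mm [-41.5  58.2 117.8] uv 0.5257 0.0152
scene drawer_eye 0.68 [0.5533 0.1276 0.0828] tool mm [ -4.6 147.8  91.1] uv 0.5629 -0.0742
scene bolt_knob 0.62 [0.5166 0.2309 0.1006] tool mm [-2.4 38.2 73.3] uv 0.5647 0.0354
scene chest 0.74 [ 0.5611  0.225  -0.0006] tool mm [ 37.1  59.5 174.5] uv 0.6043 0.0142
scene shot_glass 0.9 [ 0.4879  0.5136 -0.001 ] tool mm [  70.8 -236.3  175. ] uv 0.6369 0.3102
scene shot_glass 0.69 [0.5742 0.5867 0.0027] tool mm [ 177.4 -274.2  171.2] uv 0.7433 0.3485
```

View pics/w4.png

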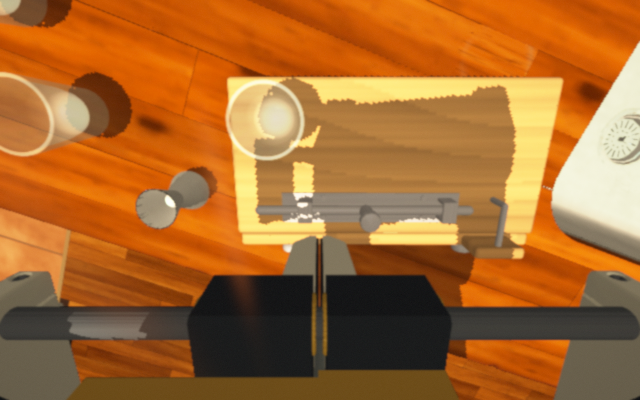

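The view shows the drawer home, the knob at (370,215) to the right of the fingertips and the glass at (267,115), clear of them. I'll go down and push.

>>> {"name": "jog_arm", "arguments": {
  "targets": [
    [-3, -5, 20, 0],
    [-3, -5, 40, 0],
    [-3, -5, 55, 0],
    [-3, -5, 64, 0],
    [-3, -5, 67, 0],
    [-3, -5, 67, 0]
  ]
}}

```text
clock: 9.05
position: [0.4989, 0.2686, 0.1073]
ee_rot: [[0.936, 0.353, -0.001], [0.353, -0.936, -0.0], [-0.001, 0.0, -1.0]]
contact_force: [0.5, -1.0, -0.5]
grip_width: 0.0005
finger_force: 0.0
```

>>> {"name": "jog_arm", "arguments": {
  "targets": [
    [0, 5, 0, 0],
    [0, 10, 0, 0],
    [0, 15, 0, 0],
    [0, 20, 0, 0],
    [0, 25, 0, 0],
    [0, 30, 0, 0],
    [0, 35, 0, 0],
    [0, 35, 0, 0]
  ]
}}

```text
clock: 9.72
position: [0.5116, 0.235, 0.1077]
ee_rot: [[0.936, 0.352, 0.0], [0.352, -0.936, -0.0], [0.0, 0.0, -1.0]]
contact_force: [0.3, 0.2, -0.5]
grip_width: 0.0002
finger_force: 0.0
```

>>> {"name": "jog_arm", "arguments": {
  "targets": [
    [0, 4, 0, 0],
    [0, 8, 0, 0],
    [0, 12, 0, 0],
    [0, 15, 0, 0],
    [0, 15, 0, 0]
  ]
}}

```text
clock: 10.13
position: [0.5168, 0.2214, 0.1076]
ee_rot: [[0.936, 0.352, -0.0], [0.352, -0.936, -0.0], [-0.0, 0.0, -1.0]]
contact_force: [0.0, 0.6, -0.5]
grip_width: 0.0008
finger_force: 0.0
```

```bash
python3 - <<'E'
from h import *
s=get_state();P=s["position"];R=np.array(s["ee_rot"]);print(P,s["contact_force"],s["clock"])
c,q=.9367,.3502
for cam in("wrist","top","scene"):
 p=read_camera(cam)
 if cam=="wrist": cv2.imwrite("pics/w5.png",p["frame"])
 for n in ("drawer_eye","bolt_knob","chest"):
  for d in pinpoint(p,n)[:2]:
    x=w(p,d["xyz"]);print(cam,n,round(d["conf"],2),"tool mm",(R.T@(x-P)*1000).round(1),"uv",round(x[0]*c+x[1]*q,4),round(-x[0]*q+x[1]*c,4))
E
```

```text
[0.51677765 0.22135124 0.1076193 ] [ 0.02608602  0.62570307 -0.49482639] 10.1333
wrist drawer_eye 0.89 tool mm [ 2.2 96.9 22.3] uv 0.564 -0.0705
wrist bolt_knob 0.81 tool mm [-0.8 22.3  0.9] uv 0.5609 0.0041
wrist chest 0.66 tool mm [ 48.7  10.  104.6] uv 0.6103 0.0165
top drawer_eye 0.55 tool mm [  5.3 100.6  24.2] uv 0.5672 -0.0743
top chest 0.91 tool mm [ 42.6   9.2 108. ] uv 0.6042 0.0172
scene drawer_eye 0.97 tool mm [  0.8 102.1  28.5] uv 0.5626 -0.0758
scene bolt_knob 0.7 tool mm [ 3.2 25.1  6.4] uv 0.5648 0.0013
scene chest 0.63 tool mm [ 43.1  10.7 109. ] uv 0.6047 0.0158
scene chest 0.31 tool mm [  -5.9 -190.1  107.4] uv 0.5552 0.2165
```

View pics/w5.png

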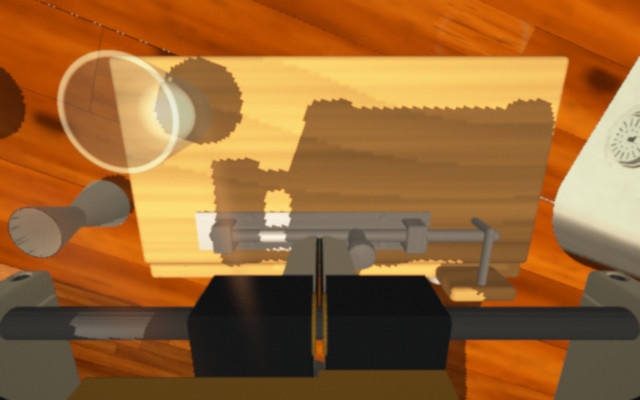

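The fingertips are on the knob at (360,247), and the bolt has entered the eye at (488,235) after about 31 mm. I'll go on gently to the stop.

>>> {"name": "jog_arm", "arguments": {
  "targets": [
    [0, 3, 0, 0],
    [0, 6, 0, 0],
    [0, 8, 0, 0],
    [0, 8, 0, 0]
  ]
}}

```text
clock: 11.07
position: [0.5196, 0.214, 0.1076]
ee_rot: [[0.936, 0.352, -0.0], [0.352, -0.936, -0.0], [-0.0, 0.0, -1.0]]
contact_force: [0.1, 0.2, -0.5]
grip_width: 0.0002
finger_force: 0.1
```

>>> {"name": "jog_arm", "arguments": {
  "targets": [
    [0, 1, 0, 0],
    [0, 2, 0, 0],
    [0, 2, 0, 0]
  ]
}}

```text
clock: 11.32
position: [0.5199, 0.2131, 0.1077]
ee_rot: [[0.936, 0.353, -0.001], [0.353, -0.936, 0.001], [-0.0, -0.002, -1.0]]
contact_force: [-3.0, 6.5, 1.1]
grip_width: 0.0002
finger_force: 3.5
```

>>> {"name": "jog_arm", "arguments": {
  "targets": [
    [0, 1, 0, 0],
    [0, 1, 0, 0]
  ]
}}

```text
clock: 11.48
position: [0.52, 0.2128, 0.1077]
ee_rot: [[0.936, 0.353, -0.001], [0.353, -0.936, 0.003], [0.0, -0.003, -1.0]]
contact_force: [-5.5, 11.5, 0.8]
grip_width: 0.0001
finger_force: 6.4
```

>>> {"name": "jog_arm", "arguments": {
  "targets": [
    [0, -6, 0, 0],
    [0, -15, 0, 0],
    [0, -15, -35, 0],
    [0, -15, -70, 0],
    [0, -15, -100, 0],
    [0, -15, -100, 0],
    [0, -15, -100, 0]
  ]
}}

```text
clock: 12.07
position: [0.5156, 0.2261, 0.2094]
ee_rot: [[0.936, 0.353, 0.003], [0.353, -0.936, 0.001], [0.003, 0.0, -1.0]]
contact_force: [1.1, 0.1, -0.2]
grip_width: 0.0002
finger_force: 0.0
```

```bash
python3 - <<'E'
from h import *
s=get_state();print(s["position"],s["contact_force"],s["clock"])
c,q=.9367,.3502
for cam in("wrist","top","scene"):
 p=read_camera(cam)
 if cam=="wrist": cv2.imwrite("pics/w6.png",p["frame"])
 for n in ("drawer_eye","bolt_knob","chest","drawer_face"):
  for d in pinpoint(p,n)[:1]:
    x=w(p,d["xyz"]);print(cam,n,round(d["conf"],2),"uv",round(x[0]*c+x[1]*q,4),round(-x[0]*q+x[1]*c,4))
E
```

```text
[0.51564359 0.22614925 0.2094416 ] [ 1.09123421  0.13240878 -0.21669183] 12.0667
wrist drawer_eye 0.86 uv 0.563 -0.0714
wrist bolt_knob 0.86 uv 0.5616 -0.0045
wrist chest 0.63 uv 0.606 0.0144
wrist drawer_face 0.73 uv 0.5272 0.0117
top bolt_knob 0.41 uv 0.5656 -0.0075
top chest 0.94 uv 0.6051 0.0169
scene drawer_eye 0.95 uv 0.5652 -0.0759
scene bolt_knob 0.42 uv 0.5663 -0.0056
scene chest 0.76 uv 0.6055 0.018
scene drawer_face 0.73 uv 0.5266 0.0145
```

View pics/w6.png

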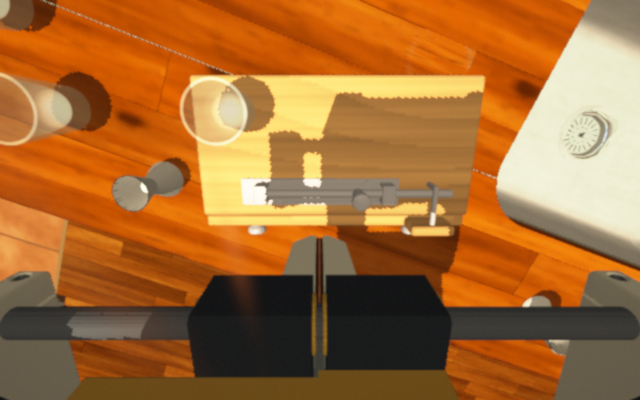

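The bolt now runs through the eye at (433,193), with the knob at (360,200), about 39 mm across. The glass is standing at (213,112), and the gripper is clear of everything.

```bash
python3 -c "from cell import *; print(finish_job())"
```

```text
the job is handed in; nothing more can be done
None
```

The drawer is pushed home and the bolt is shot to its stop through the eye. The chest did not move measurably, the shot glass is still standing, and the job is handed in; no verdict came back.

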